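Pin a glass hold-down strap into its yoke

TASK

Hook up the glass hold-down: slide the slotted eye of the steel strap into the yoke of the grey base until you feel it touch the stop, ease it back about 5 mm, then take the pin from its wooden stand, feel for the hole along the yoke, and pass it down through the upper ear, the eye and the lower ear until its collar lies on the upper ear. Use only light force, about 10 N: neither strap nor pin may be rammed against the yoke or each other. Let go of everything, and leave the dropper bottle, the small cup and the glass cutter where they are.

Things in the scene. Friction and masses are not known exactly. Their poses are not given: they have to be found in the camera images.
- pivot_base: Grey plate fixed to the table, 125 x 64 x 6 mm (x = -45 to +80), carrying an aluminium yoke. Origin on the underside; x = direction in which the eye slides into the yoke. The yoke is NOT read: it is clamped unseen along a groove and does not give; its ear-hole axis is upright, at y = 0, anywhere from x = -14 to +14 mm here. The points ear_top and throat mark mid-groove, x = 0.
- ear_top (a point): Mid-groove at the height of the upper ear's top face (40.5 mm over the table); true hole up to 14 mm from here along x. Measured from the hole axis, the upper ear reaches x = -15 to +36 mm, y = +-24, z = 32.5 to 40.5; the lower ear x = -36 to +36, y = +-24, z = 6 to 20. Both holes are 11.5 mm wide; the lower has a 1.5 mm mouth chamfer, the upper is almost sharp.
- throat (a point): Mid-groove at the height of the eye (26 mm). A rigid upright stop between the ears (flat, 40 mm wide, facing -x) halts the eye's square end. It is set unseen, too: a strap touching it has the middle of its eye 0 to 10 mm past the hole axis (+x). Drawn back 5 mm from the stop, the slotted eye is sure to lie under the hole, which then is within 5 mm of the eye's middle along x.
- strap: Loose steel strap, about 0.35 kg, standing on two black pads. Origin: middle of its eye, at table level when standing; x points from the bar out through the eye. Eye: flat end 36 x 28 mm with a slot 22 mm long (x), 13 mm wide, z = 21.5 to 30.5 mm. Bar 18 mm wide, same heights, back to x = -195. Pads 14 x 44 mm, 8 mm high, at x = -85 and -178; knob at -178, top 49 mm.
- block (a point): Middle of the strap's black grip block, the place to hold it: 40 mm long (x), 24 mm wide (y), z = 21.5 to 52 mm over the table. This point is 130 mm behind the eye's middle, 37 mm over the table; axes as the strap's.
- pin: Loose steel pin, 60 g, upright in the stand. Origin at the lower tip, z up along it. Shank 10 mm thick, 33.5 mm long, lowest 1 mm bevelled to 8.8 mm; collar 22 mm wide, z = 33.5 to 37.5; round grip 16 mm thick, z = 37.5 to 65.5. Fully home, the collar lies on the upper ear and the tip is 7 mm above the table.
- stand: Fixed wooden stand, 56 x 56 x 40 mm on a foot of 72 x 72 x 5 mm, with a vertical 12 mm through hole at its centre that holds the pin, collar on the top face. Origin at the centre of the underside.
- dropper: Bystander: dropper bottle with a red cap, 27 mm wide, 86 mm high, standing. Origin at the centre of the underside.
- mix_cup: Bystander: small light cup, 49 mm wide, 31 mm high. Origin at the centre of the underside.
- cutter: Bystander: pencil-shaped glass cutter lying on the table, 136 mm long (y), 14 mm wide. Origin at the centre of the underside.
There are look-alikes about, which are no part of the job. What is shaped like the pin but green or orange is not meant.

How it is judged:
By the outcome, as a careful person would: the job done as asked, in the order asked, and still so for the second after the job is handed in, with the robot touching nothing.
It also fails if it takes over 72 s, if anything falls off the work surface, if the arm or the gripper's body presses on something with over 40 N, if the wrist force passes 120 N, or if a joint passes its speed limit or range.

ROBOT

A 7-joint arm with a two-finger parallel gripper is mounted at the origin on a cart in front of the work surface, level with it; the furniture and walls round the work are solid. World frame = base frame: x ahead of the robot, y to its left, z up, the work surface at z = 0. Lengths are in m, angles in rad, forces in N, time in s.
With the tool pointing down it reaches from about 0.425 to 0.925 m from the base axis. Payload 6.8 kg.
Tool frame: the origin (TCP) lies on the mounting face of the last link; the fingertips stand 173 mm ahead of it and the grasp point (between the pads) lies 155 mm ahead of it; z points along the fingers, y is the line along which they close (so a half turn about z gives the same grasp; the last joint's range is limited). The gripper opens to 85 mm and grips with 20 to 120 N. Pads are 22 mm wide; open, the fingers measure 114 mm over their backs; the gripper's body (76 mm by 85 mm) begins 54 mm behind the grasp point. The pads swing forward as they close: fully open they stand 13 mm farther back than shut.
Start: joints at [1.145, 0.477, 0.022, 1.555, -0.011, 1.109, -0.083], TCP at [0.211, -0.641, 0.405] pointing down, gripper open.
Joint ranges: [-2.96, 2.96], [-0.34, 2.1], [-1.41, 1.46], [0.24, 2.44], [-1.37, 4.51], [0.17, 1.92], [-2.96, 2.96]. Speed limits (rad/s): [2.39, 2.39, 3.14, 3.14, 3.14, 3.14, 3.14].

INTERFACE

Orientations are given as a unit quaternion [w, x, y, z].
In Python, from station import bot gives the robot as it stands. The module is installed in compiled form; this text tells all that it offers.
- The arm moves only by the shell command python3 -m pendant 'ROWS' [FORCE]. ROWS is JSON, a list of rows, each a list of 5 numbers: the finger opening in m, from 0 to 0.0854, then the shift along the tool's x, y, z in m, then the turn about the tool's z in degrees. In form: [[jaw, x, y, z, yaw], ...]. A call has 1 to 12 rows; each row shifts and turns the commanded pose from where the row before left it, along the tool's axes as they then stand; what a row does not reach is not made up. A row lasts 1/12 s, in which the tool goes at most 41.7 mm and 7.16 degrees, less where a joint would pass 70% of its speed; a pose out of reach is approached as far as the arm can. A call with a gripper value outside its range is refused whole. The fingers move at their own pace and stop on an object; FORCE is the grip in N (left out, the last holds). Time passes only in rows, so rows that do not move let the fingers close. It gives the time, the measured TCP pose, the force, the opening and the grip force at its end, in the units of the state.
- bot.get_obs(): the state, without advancing time (a new reading comes with each control period).
- bot.read_camera(name): name is "scene" or "top" or "wrist"; returns (picture, depth): 384x512x3 uint8, blue, green, red; 384x512 float32, m along the optical axis (not along the pixel's ray), 0 where there is no reading.
- bot.camera_model(name): a dict with "intrinsics" (3x3 intrinsics, pixels), "R" (3x3) and "t" (3): a world point X has camera coordinates R X + t. Camera axes: x right, y down, z forward; pixel columns grow to the right and rows downward; lengths in m; the calibration is good to about 2 mm. A picture is of the moment at which its call begins: read the wrist's pose just before it. camera_model takes no time and is no camera call; for the wrist camera it gives the pose at the moment of the call.
- bot.hand_in(): hands the job in; it is judged then, once.
Trained networks look in the newest picture that a camera, given by its name, has taken for a name from the list of things; names that differ only in an ending like _2 or _b are one class to them, and where a whole thing is asked for, a point or a joint stands for the part that bears it (a point fixed in the world has none). Each returns a list of dicts, best first, with "score" (0 to 1); they miss things now and then, are a little off and sometimes report something else, mostly with a low value. They report only what shows in the picture. A call takes as long as a camera call. They do not tell look-alikes from the thing itself.
- bot.boxes_of(name, camera): "at" ([column, row] in pixels, amid what is visible of it).
- bot.trace(name, camera): "mask" (384x512 bool, what is visible of it) and "at" ([column, row] in pixels, amid what is visible of it).
- bot.pinpoint(name, camera): "at" ([column, row] in pixels: a listed point, or the origin of a listed thing).
The state is a dict: "t": time; "q": joint angles; "joint_vel": joint speeds; "joint_torque": joint torques, N m; "eef_pos": TCP position; "tool_rot": TCP orientation; "contact_force": force on the tool from outside, world axes, zero at the start; "torque": the same for the moment, N m; "gripper_width": opening from 0.0 (shut) to 1.0 (fully open); "grasp_force": force on a finger pad.
Only numpy, scipy, OpenCV 4.12 (cv2) and the standard library are available. Lean on these libraries where they do the work, as an engineer would, in place of code of your own. Each camera call takes 0.05 s, during which the arm holds its last target. There are 200 camera calls.

## Working session

There is one attempt and no reset: what is moved stays moved. The work goes in short steps, Python scripts to look and compute and a shell command to move; the robot and the scene stay as the last step left them, time stands still between calls to the robot, and variables do not carry over. Pictures are saved under pics/ and viewed, at most 10 in all, crops included, and the job is handed in when it is done.

```bash
mkdir -p pics
cat > h.py <<'E'
import numpy as np, cv2
from station import bot
def K(n):
    m=bot.camera_model(n); return np.array(m["intrinsics"]),np.array(m["R"]),np.array(m["t"])
def ray(n,px,m=None):
    k,R,t=m or K(n); d=R.T@np.linalg.inv(k)@[px[0],px[1],1]; return -R.T@t,d
def onz(n,px,z,m=None):
    o,d=ray(n,px,m); return o+d*(z-o[2])/d[2]
def dep(n,px,D,m=None):
    o,d=ray(n,px,m); v=D[int(round(px[1])),int(round(px[0]))]; return o+d*v
def tri(rs):
    A=0;b=0
    for o,d in rs:
        d=d/np.linalg.norm(d);P=np.eye(3)-np.outer(d,d);A=A+P;b=b+P@o
    X=np.linalg.solve(A,b)
    return X,max(np.linalg.norm(np.cross(X-o,d/np.linalg.norm(d))) for o,d in rs)
def proj(n,X,m=None):
    k,R,t=m or K(n); p=k@(R@np.array(X)+t); return p[:2]/p[2]
E
python3 - <<'E'
from h import *
np.set_printoptions(precision=4,suppress=True)
o=bot.get_obs();print({k:np.round(v,4) for k,v in o.items()})
im={}
for n in ["scene","top","wrist"]:
    p,d=bot.read_camera(n);im[n]=d;cv2.imwrite(f"pics/{n}0.png",p)
    print(n, -K(n)[1].T@K(n)[2])
cv2.imwrite("pics/st.png",cv2.resize(np.hstack([cv2.imread("pics/scene0.png"),cv2.imread("pics/top0.png")]),(800,300)))
for nm in ["ear_top","throat","block","strap","pin","stand","pivot_base","dropper","mix_cup","cutter"]:
    for n in ["scene","top"]:
        r=bot.pinpoint(nm,n)
        print(nm,n,[(np.round(x["at"],1),round(x["score"],2),dep(n,x["at"],im[n])) for x in r[:4]])
E
```

```text
{'t': np.float64(0.0), 'q': array([ 1.1449,  0.4778,  0.0223,  1.5565, -0.0115,  1.1093, -0.0831]), 'joint_vel': array([-0.0009,  0.0006, -0.0002, -0.0001,  0.0001, -0.0007, -0.0009]), 'joint_torque': array([ -0.0001, -59.6448,   1.6081, -28.1193,   0.0126,   0.0094,
         0.    ]), 'eef_pos': array([ 0.2109, -0.6409,  0.4037]), 'tool_rot': array([-0.0009,  0.9874,  0.1582, -0.0002]), 'contact_force': array([0.1612, 0.7652, 0.4862]), 'torque': array([0.0782, 0.0175, 0.0252]), 'grasp_force': np.float64(0.0), 'gripper_width': np.float64(0.9963)}
scene [-0.0646 -0.5286  0.4335]
top [ 0.5172 -0.1265  1.0057]
wrist [ 0.286  -0.616   0.3725]
ear_top scene [(array([242.1, 193.3]), 0.83, array([ 0.5542, -0.0842,  0.037 ]))]
ear_top top [(array([254. , 204.9]), 0.57, array([ 0.5532, -0.0966,  0.0394])), (array([254.4, 205.9]), 0.27, array([ 0.5507, -0.0977,  0.0419]))]
throat scene [(array([247.8, 200.5]), 0.71, array([ 0.5267, -0.12  ,  0.0415]))]
throat top [(array([253.2, 208.4]), 0.89, array([ 0.5446, -0.0949,  0.0408]))]
block scene [(array([183.7, 173.6]), 0.83, array([0.5438, 0.0932
[... 1034 characters left out ...]
121]))]
pivot_base top [(array([256.8, 204.5]), 0.79, array([ 0.5544, -0.1034,  0.0374]))]
dropper scene [(array([272.3, 175.5]), 0.76, array([ 0.728 , -0.0612,  0.0133]))]
dropper top [(array([236.3, 132.7]), 0.66, array([ 0.7256, -0.0511,  0.0671])), (array([255.3, 207.7]), 0.61, array([ 0.5463, -0.1001,  0.0427]))]
mix_cup scene [(array([230.7, 160.5]), 0.57, array([0.7457, 0.0973, 0.0119]))]
mix_cup top [(array([179.6, 119.3]), 0.8, array([0.7693, 0.0991, 0.0168]))]
cutter scene [(array([302.4, 201.4]), 0.8, array([ 0.6633, -0.1897,  0.0026]))]
cutter top [(array([290.9, 157.9]), 0.57, array([ 0.6747, -0.1867,  0.0155])), (array([222. , 207.3]), 0.44, array([ 0.547 , -0.014 ,  0.0009]))]
```

View pics/scene0.png

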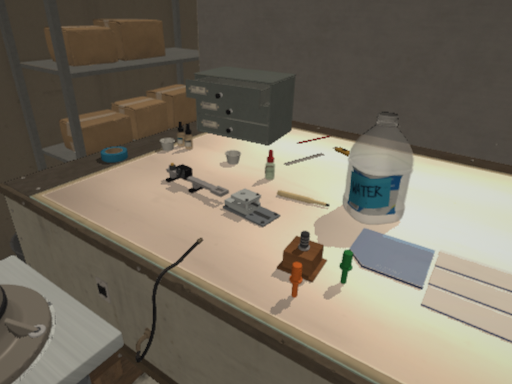

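View pics/top0.png

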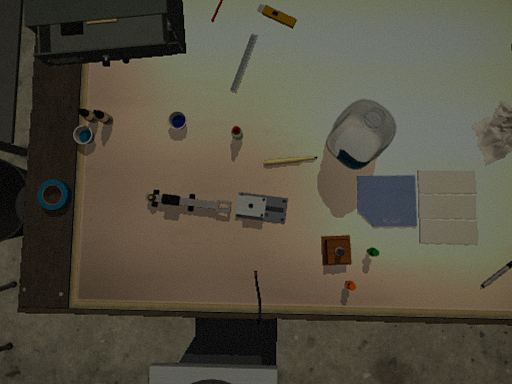

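The scene view shows the strap (block about [182,172], eye about [222,190]) in line with the yoke at [245,203]. Three things are pin-shaped. The dark steel one, upright in the wooden stand at scene [304,240] / top [340,250], fits the description. The orange one (scene [296,280]) and the green one (scene [346,266]) are look-alikes. Next I move the wrist camera over the work.

```bash
python3 -m pendant '[[0.085,0.033,-0.024,0,0],[0.085,0.033,-0.024,0,0],[0.085,0.033,-0.024,0,0],[0.085,0.033,-0.024,0,0],[0.085,0.033,-0.024,0,0],[0.085,0.033,-0.024,0,0],[0.085,0,0,0,0],[0.085,0,0,0,0]]'
cat > look.py <<'E'
from h import *
import sys,pickle
np.set_printoptions(precision=4,suppress=True)
tag=sys.argv[1]; m=K("wrist"); p,d=bot.read_camera("wrist")
cv2.imwrite(f"pics/{tag}.png",p); S={"m":m,"d":d,"o":bot.get_obs(),"r":{}}
print("cam",-m[1].T@m[2])
for nm in sys.argv[2:]:
    r=bot.pinpoint(nm,"wrist"); S["r"][nm]=r
    print(nm,[(np.round(x["at"],1),round(x["score"],2),dep("wrist",x["at"],d,m)) for x in r[:3]])
pickle.dump(S,open(tag+".pkl","wb"))
E
python3 look.py w1 pin stand
```

```text
t: 1.82
eef_pos: [0.3562, -0.4402, 0.4051]
tool_rot: [-0.0, 0.987, 0.161, 0.001]
contact_force: [-0.7, -0.1, 0.1]
gripper_width: 1.001
grasp_force: 0.0
cam [ 0.4312 -0.4148  0.3737]
pin [(array([163.4,  48.8]), 0.92, array([ 0.4423, -0.3147,  0.0408])), (array([231. ,  71.8]), 0.62, array([ 0.4425, -0.3886,  0.0633])), (array([172.9, 121.7]), 0.58, array([ 0.3677, -0.3328,  0.002 ]))]
stand [(array([163.7,  49. ]), 0.6, array([ 0.4423, -0.3146,  0.0391]))]
```

```bash
python3 -m pendant '[[0.085,0.030,-0.028,0,0],[0.085,0.030,-0.028,0,0],[0.085,0,-0.03,0,0],[0.085,0,-0.01,0,0],[0.085,0,0,0,0],[0.085,0,0,0,0]]'
python3 look.py w2 pin stand ear_top pivot_base
python3 - <<'E'
from h import *
import pickle
A=pickle.load(open("w1.pkl","rb"));B=pickle.load(open("w2.pkl","rb"))
for n in["pin","stand"]:
  if B["r"][n]: print(n,tri([ray("w",s["r"][n][0]["at"],s["m"]) for s in(A,B)]))
p=cv2.imread("pics/w1.png");q=cv2.imread("pics/w2.png")
cv2.imwrite("pics/pair.png",np.hstack([p,q])[:, :][:, ::1]) if 0 else cv2.imwrite("pics/pair.png",cv2.resize(np.hstack([p,q]),(800,300)))
E
```

```text
t: 2.47
eef_pos: [0.3801, -0.334, 0.405]
tool_rot: [0.001, 0.988, 0.157, -0.0]
contact_force: [0.4, -1.3, -0.8]
gripper_width: 0.996
grasp_force: 0.0
cam [ 0.4553 -0.3093  0.3735]
pin [(array([247.3, 168.8]), 0.77, array([ 0.3724, -0.3299,  0.0364])), (array([303.6, 119.1]), 0.55, array([ 0.4457, -0.3721,  0.0359]))]
stand [(array([245.3,  99.4]), 0.64, array([ 0.4466, -0.3047,  0.0708]))]
ear_top []
pivot_base []
pin (array([ 0.42097664, -0.33572945,  0.15919778]), np.float64(0.02241781645599615))
stand (array([ 0.44406776, -0.30358873,  0.00206733]), np.float64(0.0005490148208851626))
```

View pics/pair.png

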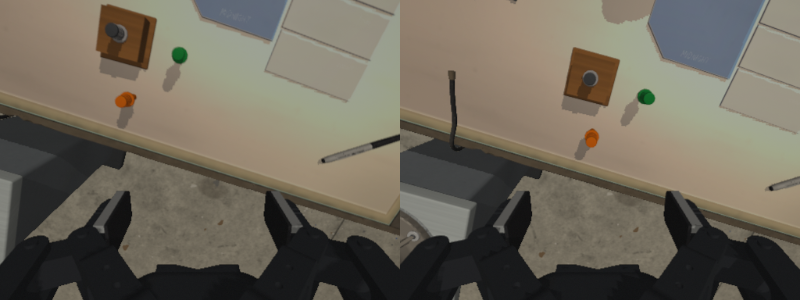

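The pair shows the steel-grey pin in the wooden stand (half-scale [115,32] and [590,78]). The orange and green look-alikes stand free on the table. The triangulated stand height of 2 mm agrees with the table.

```bash
python3 -m pendant '[[0.085,0.036,-0.018,0,0],[0.085,0.036,-0.018,0,0],[0.085,0.036,-0.018,0,0],[0.085,0.036,-0.018,0,0],[0.085,0.036,-0.018,0,0],[0.085,0.036,-0.018,0,0],[0.085,0,0,0,-7],[0.085,0,0,0,-7],[0.085,0,0,0,-7],[0.085,0,0,0,-7],[0.085,0,0,0,-7],[0.085,0,0,0,-7]]'
python3 -m pendant '[[0.085,0,0,0,-7],[0.085,0,0,0,-7],[0.085,0,0,0,-7],[0.085,0,0,0,-7],[0.085,0,0,0,-7],[0.085,0,0,0,0],[0.085,0,0,0,0]]'
python3 look.py w3 ear_top throat pivot_base strap block
python3 -m pendant '[[0.085,0.03,0,0,0],[0.085,0.03,0,0,0],[0.085,0.03,0,0,0],[0.085,0,0,0,0],[0.085,0,0,0,0]]'
python3 look.py w4 ear_top throat pivot_base strap block
python3 - <<'E'
from h import *
import pickle
A=pickle.load(open("w3.pkl","rb"));B=pickle.load(open("w4.pkl","rb"))
for n in A["r"]:
  if A["r"][n] and B["r"][n]: print(n,tri([ray("w",s["r"][n][0]["at"],s["m"]) for s in(A,B)]))
p=cv2.imread("pics/w3.png");q=cv2.imread("pics/w4.png")
cv2.imwrite("pics/pair2.png",cv2.resize(np.hstack([p,q]),(800,300)))
E
```

```text
t: 3.72
eef_pos: [0.5527, -0.1634, 0.4044]
tool_rot: [-0.0, 0.864, 0.504, -0.0]
contact_force: [0.3, 0.4, -0.7]
gripper_width: 0.993
grasp_force: 0.0
t: 4.3
eef_pos: [0.5525, -0.1633, 0.4044]
tool_rot: [-0.0, 0.676, 0.737, 0.0]
contact_force: [-0.1, -0.2, -0.1]
gripper_width: 0.995
grasp_force: 0.0
cam [ 0.5456 -0.0842  0.373 ]
ear_top [(array([257.5, 105.8]), 0.77, array([ 0.5516, -0.0976,  0.0395]))]
throat [(array([254. , 103.9]), 0.68, array([ 0.5477, -0.0959,  0.0408]))]
pivot_base [(array([254.3, 103.6]), 0.9, array([ 0.548 , -0.0956,  0.0407]))]
strap [(array([261.1,  33.2]), 0.84, array([ 0.5493, -0.0201, -0.0007]))]
block []
t: 5.02
eef_pos: [0.5443, -0.0707, 0.4051]
tool_rot: [0.0, 0.673, 0.74, 0.0]
contact_force: [-0.5, -0.3, -0.0]
gripper_width: 0.996
grasp_force: 0.0
cam [0.5367 0.0084 0.3736]
ear_top [(array([256.5, 188.2]), 0.69, array([ 0.5512, -0.0984,  0.0399]))]
throat [(array([253.1, 183.7]), 0.84, array([ 0.5467, -0.0933,  0.0397]))]
pivot_base [(array([257.1, 176.3]), 0.98, array([0.5367, 0.0084, 0.3736]))]
strap [(array([262. , 116.5]), 0.93, array([ 0.5506, -0.0188, -0.0007]))]
block []
ear_top (array([ 0.55133065, -0.0974917 ,  0.04271865]), np.float64(0.0002611817974823294))
throat (array([ 0.54737524, -0.09633258,  0.02972563]), np.float64(0.00039468669881098466))
pivot_base (array([ 0.55035396, -0.09690118, -0.00625754]), np.float64(0.002039116723941117))
strap (array([ 0.55006431, -0.01920419, -0.00551843]), np.float64(0.0007498492634813164))
```

View pics/pair2.png

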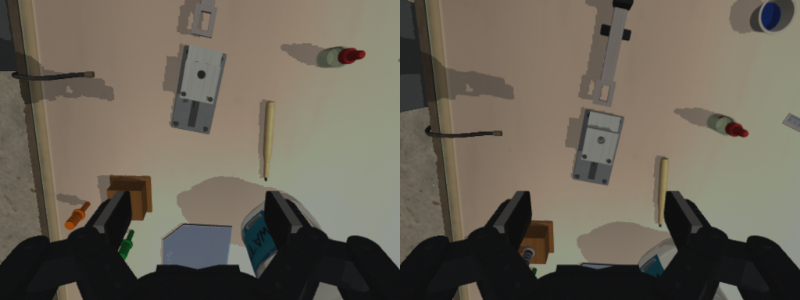

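The pair shows the dark ear hole (w3 about [257,95] full scale), the base plate round it, and the strap's slotted eye just behind the yoke. Next I look from over the block and fit the axes with depth.

```bash
python3 -m pendant '[[0.085,0.035,-0.005,0,0],[0.085,0.035,-0.005,0,0],[0.085,0.035,-0.005,0,0],[0.085,0,0,0,0],[0.085,0,0,0,0]]'
python3 look.py w5 block strap ear_top
cat > fit.py <<'E'
from h import *
import pickle
np.set_printoptions(precision=4,suppress=True)
def cloud(tag):
    s=pickle.load(open(tag+".pkl","rb")) if isinstance(tag,str) else tag
    k,R,t=s["m"];d=s["d"];v,u=np.mgrid[:384,:512]
    P=np.stack([(u-k[0,2])/k[0,0]*d,(v-k[1,2])/k[1,1]*d,d],-1).reshape(-1,3)
    P=(P-t)@R; P[d.reshape(-1)==0]=9
    return P
def rect(P,zlo,zhi,c,r):
    m=(P[:,2]>zlo)&(P[:,2]<zhi)&(np.hypot(P[:,0]-c[0],P[:,1]-c[1])<r)
    Q=P[m]; 
    return Q,cv2.minAreaRect((Q[:,:2]*1000).astype(np.float32)) if len(Q) else None
E
python3 - <<'E'
from fit import *
for t in["w3","w4"]:
    P=cloud(t)
    Q,r=rect(P,.036,.046,(.55,-.1),.06);print(t,"ear",r,np.median(Q[:,2]),len(Q))
    Q,r=rect(P,.003,.010,(.55,-.11),.1);print(t,"plate",r,len(Q))
for t in["w4","w5"]:
    P=cloud(t)
    for z,c,rr in[((.026,.034),(.55,-.0),.12),((.047,.06),(.57,.1),.04),((.026,.034),(.55,-.02),.022)]:
        Q,r=rect(P,*z,c,rr);print(t,"strap",z,r,np.median(Q[:,2]) if len(Q) else 0,len(Q), Q[:,:2].mean(0) if len(Q) else 0)
P=cloud("w2");Q,r=rect(P,.055,.08,(.444,-.304),.02);print("pin",r,Q.mean(0),Q[:,2].max(),len(Q))
A=pickle.load(open("w4.pkl","rb"));B=pickle.load(open("w5.pkl","rb"))
for n in["strap","ear_top"]:
  if B["r"][n]: print(n,tri([ray("w",s["r"][n][0]["at"],s["m"]) for s in(A,B)]))
p=cv2.imread("pics/w3.png")[40:180,180:340];q=cv2.imread("pics/w5.png")[0:280,130:450]
c=cv2.imread("pics/w2.png")[50:190,180:340]
cv2.imwrite("pics/c1.png",np.hstack([np.vstack([cv2.resize(p,(320,280)),cv2.resize(c,(320,280))]),cv2.resize(q,(480,560))[:, :480]]))
E
```

```text
t: 5.73
eef_pos: [0.5195, 0.032, 0.405]
tool_rot: [0.0, 0.673, 0.74, 0.0]
contact_force: [0.3, -0.5, -0.4]
gripper_width: 0.998
grasp_force: 0.0
cam [0.5119 0.1111 0.3735]
block []
strap [(array([273.2, 195.3]), 0.68, array([ 0.5481, -0.0059,  0.0301]))]
ear_top [(array([267.9, 265.7]), 0.91, array([ 0.5512, -0.098 ,  0.041 ]))]
w3 ear ((548.9850463867188, -96.88937377929688), (51.07075881958008, 47.99992370605469), 83.6619644165039) 0.03977638163397974 2076
w3 plate ((547.1690673828125, -113.40289306640625), (124.50182342529297, 63.97359085083008), 83.73101043701172) 2665
w4 ear ((548.9669189453125, -96.9365234375), (52.055877685546875, 47.98874282836914), 83.81966400146484) 0.039760466929223845 1639
w4 plate ((547.1635131835938, -112.82799530029297), (125.55711364746094, 63.907569885253906), 83.76508331298828) 1843
w4 strap (0.026, 0.034) ((557.5345458984375, 1.4565353393554688), (188.03529357910156, 43.05781936645508), 84.42998504638672) 0.029702894985963006 2229 [0.553  0.0295]
w4 strap (0.047, 0.06) ((560.216552734375, 92.2150650024414), (23.923734664916992, 5.280612468719482), 
[... 334 characters left out ...]
984359741211) 0.029620191139323668 1720 [0.5523 0.0267]
w5 strap (0.047, 0.06) ((561.2532348632812, 110.95783233642578), (39.91533660888672, 25.470016479492188), 83.93553161621094) 0.05098583256294633 931 [0.5607 0.1113]
w5 strap (0.026, 0.034) ((548.048583984375, -17.32773208618164), (38.337642669677734, 28.20761489868164), 84.44984436035156) 0.02951980334807675 480 [ 0.5482 -0.0176]
pin ((444.80419921875, -301.6666259765625), (15.212434768676758, 16.040767669677734), 18.06292724609375) [ 0.4449 -0.3019  0.0705] 0.07297284386497474 228
strap (array([ 0.5515, -0.0192, -0.0084]), np.float64(0.0006112307725635488))
ear_top (array([ 0.5512, -0.0982,  0.0407]), np.float64(1.738794936081559e-05))
```

View pics/c1.png

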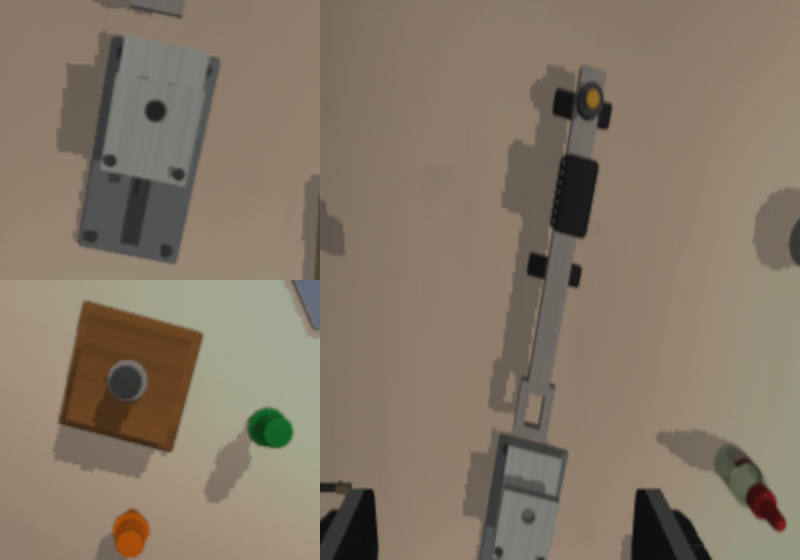

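The crops confirm the target pin: steel-grey in the wooden stand ([125,380]), with green and orange standing free. The hole shows in the upper ear ([155,110]) and the strap lies clear. Measured: ear top 39.8 mm and block top 51 mm, which fit, and plate 125x64. The base slides along azimuth -96.3°, and the strap is nearly parallel to it but about 10 mm to the side.

```bash
python3 -m pendant '[[0.085,0,0,0,6],[0.085,0,0,0,5.5],[0.085,0.028,0.011,0.03,0],[0.085,0.028,0.011,0.03,0],[0.085,0.027,0.011,0.03,0],[0.085,0,0,0.03,0],[0.085,0,0,0.03,0],[0.085,0,0,0,0],[0.085,0,0,0,0]]'
python3 - <<'E'
from fit import *
o=bot.get_obs();w,x,y,z=o["tool_rot"];print(o["eef_pos"],2*np.degrees(np.arctan2(y,x)))
# hole from images
for t in["w3","w4","w5"]:
    s=pickle.load(open(t+".pkl","rb"));p=cv2.imread(f"pics/{t}.png",0)
    c=proj("w",[.550,-.0864,.0405],s["m"]);u,v=int(c[0])-12,int(c[1])-12
    g=p[v:v+25,u:u+25].astype(float);m=(g<np.median(g)-35).astype(np.uint8)
    n,l,st,ce=cv2.connectedComponentsWithStats(m)
    for i in range(1,n):
        if st[i,4]>8: print(t,c,ce[i]+[u,v],st[i,4],onz("w",ce[i]+[u,v],.0405,s["m"]))
E
```

```text
t: 6.68
eef_pos: [0.561, 0.1067, 0.2548]
tool_rot: [-0.001, 0.745, 0.667, -0.002]
contact_force: [0.1, 0.6, 0.3]
gripper_width: 0.994
grasp_force: 0.0
[0.561  0.1067 0.2548] 83.6095691235649
w3 [256.9245  94.8533] [257.2947  95.    ] 95 [ 0.5504 -0.0865  0.0405]
w4 [256.4967 178.4953] [263.8095 166.5238] 21 [ 0.557  -0.0714  0.0405]
w4 [256.4967 178.4953] [256.9412 179.0294] 68 [ 0.5506 -0.087   0.0405]
w5 [267.9742 257.5347] [271.3455 246.0182] 55 [ 0.5524 -0.0697  0.0405]
w5 [267.9742 257.5347] [268.3864 258.1136] 44 [ 0.5506 -0.0872  0.0405]
```

```bash
python3 -m pendant '[[0.085,0.004,0,0.03,0],[0.085,0,0,0.03,0],[0.085,0,0,0,0],[0.03,0,0,0,0],[0.03,0,0,0,0],[0.02,0,0,0,0],[0.02,0,0,0,0],[0.02,0,0,0,0],[0.02,0,0,0,0]]' 30
python3 -c "
from h import *
o=bot.get_obs();w,x,y,z=o['tool_rot'];print(o['eef_pos'],2*np.degrees(np.arctan2(y,x)),o['contact_force'],o['torque'],o['gripper_width'],o['grasp_force'])"
```

```text
t: 7.43
eef_pos: [0.5622, 0.112, 0.1975]
tool_rot: [0.001, 0.745, 0.667, 0.001]
contact_force: [-0.2, -0.9, 8.7]
gripper_width: 0.274
grasp_force: 31.0
[0.56217566 0.11204255 0.19748279] 83.68622125159327 [-0.16449207 -0.86430817  8.66205686] [-0.2110267   0.17017908 -0.0022106 ] 0.2741548606080506 30.987687706947327
```

```bash
cat > st.py <<'E'
from h import *
np.set_printoptions(precision=4,suppress=True)
o=bot.get_obs();w,x,y,z=o['tool_rot'];H=np.array([.5504,-.0868]);a=np.radians(83.73);X=-np.array([np.cos(a),np.sin(a)]);Y=np.array([np.sin(a),-np.cos(a)])
e=o['eef_pos'][:2]-H;f=o['contact_force']
print("t",o['t'],"yaw",2*np.degrees(np.arctan2(y,x)),"TCP rel hole x,y mm",1e3*e@X,1e3*e@Y,"z",o['eef_pos'][2],"F x,y,z",f[:2]@X,f[:2]@Y,f[2],"T",o['torque'],"w",o['gripper_width']*85.4)
E
python3 -m pendant '[[0.02,0,0,-0.002,0],[0.02,0,0.004,0,0],[0.02,0,0.006,0,0],[0.02,0,0,0,0],[0.02,0,0,0,0]]'; python3 st.py
```

```text
t: 7.85
eef_pos: [0.5719, 0.1107, 0.1976]
tool_rot: [-0.0, 0.745, 0.667, -0.0]
contact_force: [0.1, -0.5, -2.9]
gripper_width: 0.276
grasp_force: 29.8
t 7.85 yaw 83.67378623604823 TCP rel hole x,y mm -198.67529789776276 -0.19897248450791594 z 0.19763823937076638 F x,y,z 0.4465661901345883 0.1951212796288427 -2.9303742688354175 T [-0.0545 -0.0966  0.0578] w 23.56688443283684
```

```bash
python3 -m pendant '[[0.02,-0.008,0,0,0],[0.02,-0.008,0,0,0],[0.02,-0.008,0,0,0],[0.02,-0.005,0,0,0],[0.02,0,0,0,0]]'; python3 st.py;python3 -m pendant '[[0.02,-0.003,0,0,0],[0.02,-0.003,0,0,0],[0.02,-0.003,0,0,0],[0.02,-0.003,0,0,0]]'; python3 st.py; python3 -m pendant '[[0.02,-0.003,0,0,0],[0.02,-0.003,0,0,0],[0.02,-0.003,0,0,0],[0.02,0,0,0,0]]'; python3 st.py
```

```text
t: 8.27
eef_pos: [0.5681, 0.0796, 0.1977]
tool_rot: [0.0, 0.746, 0.666, -0.001]
contact_force: [-0.5, -0.3, -4.1]
gripper_width: 0.282
grasp_force: 29.7
t 8.2667 yaw 83.54455036084285 TCP rel hole x,y mm -167.35077803821184 -0.5714126486740515 z 0.19771986978040773 F x,y,z 0.3448380212139442 -0.4521761719235712 -4.129244217833464 T [ 0.0693  0.0086 -0.004 ] w 24.045996967847937
t: 8.6
eef_pos: [0.567, 0.0702, 0.198]
tool_rot: [-0.0, 0.745, 0.667, 0.0]
contact_force: [0.7, -0.1, -4.7]
gripper_width: 0.273
grasp_force: 29.7
t 8.6 yaw 83.73238511488057 TCP rel hole x,y mm -157.82737629333334 -0.6626200211700651 z 0.19803251225834492 F x,y,z -0.0069007399383978945 0.6718435676225261 -4.670261758133773 T [ 0.0269 -0.0456  0.0027] w 23.327457558214395
t: 8.93
eef_pos: [0.566, 0.0603, 0.1979]
tool_rot: [0.0, 0.745, 0.667, -0.0]
contact_force: [-1.0, -0.5, -4.3]
gripper_width: 0.273
grasp_force: 29.7
t 8.9333 yaw 83.65928293294232 TCP rel hole x,y mm -147.95314089296508 -0.5921437746776554 z 0.19789419683785575 F x,y,z 0.6325108413928322 -0.897378069831178 -4.274806490427146 T [ 0.0758  0.0337 -0.0524] w 23.29760634234198
```

```bash
python3 -m pendant '[[0.02,-0.004,0.0005,0,0],[0.02,-0.004,0,0,0],[0.02,-0.004,0,0,0],[0.02,-0.002,0,0,0],[0.02,0,0,0,0]]'; python3 st.py;python3 -m pendant '[[0.02,-0.001,0,0,0],[0.02,-0.001,0,0,0],[0.02,-0.001,0,0,0]]'>/dev/null; python3 st.py; python3 -m pendant '[[0.02,-0.001,0,0,0],[0.02,-0.001,0,0,0]]'>/dev/null; python3 st.py
```

```text
t: 9.35
eef_pos: [0.5649, 0.0463, 0.1979]
tool_rot: [0.0, 0.745, 0.667, -0.0]
contact_force: [-0.2, 0.2, -4.1]
gripper_width: 0.272
grasp_force: 29.7
t 9.35 yaw 83.64446034238122 TCP rel hole x,y mm -133.91351587360606 -0.10455559873315357 z 0.19786805769917998 F x,y,z -0.22157055627103764 -0.264773204827279 -4.0741574118391055 T [ 0.1    -0.0228 -0.0262] w 23.254833552570464
t 9.6 yaw 83.72468542852413 TCP rel hole x,y mm -131.99734425981939 -0.16293341169796371 z 0.19803164847503815 F x,y,z -1.231172238584006 0.4039897124201653 -3.3636843703022983 T [0.0446 0.0294 0.0241] w 23.55282732891587
t 9.7667 yaw 83.71734503101024 TCP rel hole x,y mm -129.85544440481075 -0.16176982289165892 z 0.19797814424139198 F x,y,z -0.28500250111711656 -1.050231814790794 -4.330428532386587 T [ 0.0249 -0.037  -0.003 ] w 23.497738190284917
```

```bash
python3 -m pendant '[[0.02,-0.001,0,0,0],[0.02,-0.001,0,0,0]]'|grep -A0 force; python3 st.py
```

```text
contact_force: [0.7, 3.0, -4.2]
--
grasp_force: 29.7
t 9.9333 yaw 83.71427424306479 TCP rel hole x,y mm -128.12256739055158 -0.11063070723798 z 0.1980376002375743 F x,y,z -3.061715382777288 0.40717626190331857 -4.23522123409916 T [ 0.5896  0.0193 -0.0744] w 23.413804275765223
```

```bash
python3 -m pendant '[[0.02,-0.001,0,0,0],[0.02,0,0,0,0]]'>/dev/null; python3 st.py
```

```text
t 10.1 yaw 83.74690725294738 TCP rel hole x,y mm -127.91748256278706 -0.15290781770697429 z 0.19821887773391653 F x,y,z -4.533441570217428 -0.273716734896978 -3.744871319836322 T [ 0.9844  0.0065 -0.0769] w 23.489610066474867
```

```bash
python3 -m pendant '[[0.02,0.002,0,0,0],[0.02,0.002,0,0,0],[0.02,0.002,0,0,0],[0.02,0,0,0,0],[0.02,0,0,0,0]]'>/dev/null; python3 st.py
```

```text
t 10.5167 yaw 83.71166864298493 TCP rel hole x,y mm -132.76295256975007 -0.12317112159064827 z 0.19791987855063026 F x,y,z -0.11521276786011332 0.8782642129139034 -4.040078609461383 T [0.0222 0.0007 0.0368] w 23.471268684874637
```

```bash
python3 -m pendant '[[0.02,0,0,0.0005,0],[0.02,0,0,0.0005,0],[0.02,0,0,0.0003,0],[0.02,0,0,0,0]]'>/dev/null; python3 st.py
```

```text
t 10.85 yaw 83.70104533132 TCP rel hole x,y mm -132.75520649000262 -0.1301391927350315 z 0.19750858582777508 F x,y,z 0.704712124890004 -3.143825127182275 6.176344632814827 T [-0.0776  0.704   0.0342] w 23.617646511944468
```

```bash
python3 -m pendant '[[0.02,0,0,-0.0006,0],[0.02,0,0,0,0],[0.05,0,0,0,0],[0.085,0,0,0,0],[0.085,0,0,0,0],[0.085,0,0,0,0],[0.085,0,0,0,0]]'; python3 st.py
python3 -m pendant '[[0.085,0,0,-0.02,0],[0.085,0,0,-0.04,0],[0.085,0,0,-0.04,0],[0.085,-0.02,0,-0.04,0],[0.085,-0.03,0,-0.04,0],[0.085,-0.03,0,-0.03,0],[0.085,-0.03,0,0,0],[0.085,0,0,0,0],[0.085,0,0,0,0]]' >/dev/null
python3 look.py w6 ear_top
python3 - <<'E'
from fit import *
P=cloud("w6")
X=-np.array([np.cos(np.radians(83.73)),np.sin(np.radians(83.73))]);Y=np.array([-X[1],X[0]]);H=np.array([.5504,-.0868])
Q,r=rect(P,.036,.046,(.55,-.1),.06);print("ear",r)
U=np.stack([(P[:,:2]-H)@X,(P[:,:2]-H)@Y],1)*1e3
for lo,hi in[(-100,-80),(-75,-60),(-60,-40),(-40,-25),(-25,-18)]:
    m=(U[:,0]>lo)&(U[:,0]<hi)&(abs(U[:,1])<20)&(P[:,2]>.026)&(P[:,2]<.034);print(lo,hi,m.sum(),U[m,1].min() if m.any() else 0,U[m,1].max() if m.any() else 0)
m=(P[:,2]>.047)&(P[:,2]<.06)&(abs(U[:,1])<25)&(U[:,0]<-100)&(U[:,0]>-155);print("block",U[m].min(0),U[m].max(0))
s=pickle.load(open("w6.pkl","rb"));p=cv2.imread("pics/w6.png");c=proj("w",[.5504,-.0868,.0405],s["m"]);print(c)
u,v=int(c[0]),int(c[1]);print(s["o"]["eef_pos"])
cv2.imwrite("pics/c2.png",cv2.resize(p[max(v-100,0):v+50,u-75:u+75],(600,600)))
E
```

```text
t: 11.43
eef_pos: [0.5649, 0.0453, 0.1973]
tool_rot: [0.0, 0.745, 0.667, 0.0]
contact_force: [-0.6, 0.2, -0.7]
gripper_width: 0.958
grasp_force: 0.0
t 11.4333 yaw 83.7067475314857 TCP rel hole x,y mm -132.87131865777252 -0.00920534703353976 z 0.1973285976060224 F x,y,z -0.0898925951286077 -0.6305233644243805 -0.6901695164183345 T [ 0.0296 -0.0386  0.0529] w 81.80580403974358
cam [0.562  0.0195 0.3661]
ear_top [(array([253.6, 199.1]), 0.74, array([ 0.5494, -0.0992,  0.0393]))]
ear ((548.9246215820312, -96.53165435791016), (51.65070343017578, 47.794803619384766), 83.7363052368164)
-100 -80 302 -8.711354771138307 7.9020616468680105
-75 -60 211 -9.000353076228823 7.932807458950598
-60 -40 285 -9.300202095416381 7.9791303100755595
-40 -25 189 -8.275615753241377 8.01768863180177
-25 -18 104 -14.190245602862056 12.732970142298717
block [-150.9676  -13.3726] [-111.5527   11.3784]
[253.2349 189.3453]
[ 0.5532 -0.0576  0.3972]
```

View pics/c2.png

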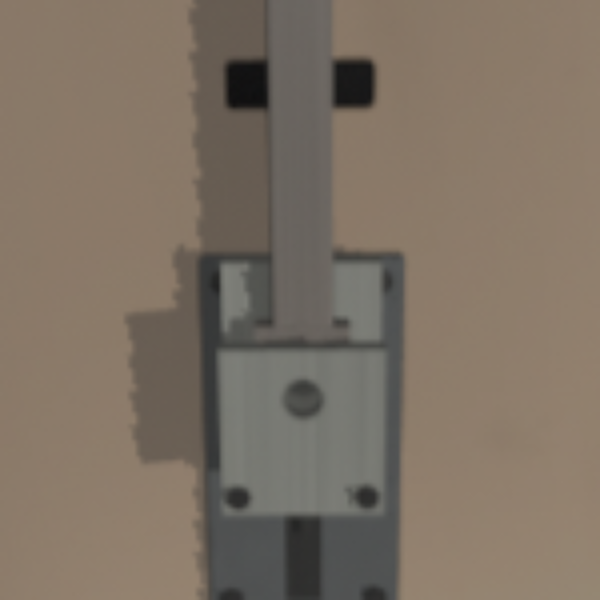

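The crop shows the strap entering the yoke centrally ([300,330]) with the hole at [303,398] in front of it. The eye's middle is about -1 mm from the hole. Now the pin.

```bash
python3 -m pendant '[[0.085,-0.032,-0.0117,0,0],[0.085,-0.032,-0.0117,0,0],[0.085,-0.032,-0.0117,0,0],[0.085,-0.032,-0.0117,0,0],[0.085,-0.032,-0.0117,0,0],[0.085,-0.032,-0.0117,0,0],[0.085,-0.033,-0.0117,0,0],[0.085,0,0,0,0],[0.085,0,0,0,0]]' >/dev/null
python3 look.py w7 stand pin
python3 - <<'E'
from fit import *
P=cloud("w7");o=bot.get_obs();print(o["eef_pos"],o["tool_rot"])
for lo,hi in[(.069,.076),(.045,.069)]:
    Q,r=rect(P,lo,hi,(.445,-.302),.025);print(r,Q.mean(0) if len(Q) else 0,len(Q))
Q,r=rect(P,.037,.043,(.445,-.302),.05);print("stand top",r,len(Q))
s=pickle.load(open("w7.pkl","rb"));p=cv2.imread("pics/w7.png");c=proj("w",[.4447,-.302,.072],s["m"]);print(c)
Pm=P.reshape(384,512,3);m=((Pm[...,2]>.062)&(np.hypot(Pm[...,0]-.445,Pm[...,1]+.302)<.025)).astype(np.uint8)
(cc,rad)=cv2.minEnclosingCircle(cv2.findNonZero(m));print(cc,rad,onz("w",cc,.072,s["m"]))
u,v=map(int,c);cv2.imwrite("pics/c3.png",cv2.resize(p[v-40:v+40,u-50:u+50],(600,480)))
E
```

```text
cam [ 0.4556 -0.1936  0.3652]
stand [(array([254.5, 180.2]), 0.58, array([ 0.4463, -0.2884,  0.0397]))]
pin [(array([262.6, 239.2]), 0.84, array([ 0.4471, -0.3803,  0.0084])), (array([195.1, 206.7]), 0.8, array([ 0.3656, -0.3242,  0.0087])), (array([440.1,  63.6]), 0.69, array([ 0.6649, -0.1866,  0.0082]))]
[ 0.4485 -0.2698  0.397 ] [-0.0004  0.7437  0.6686  0.0004]
((444.4192810058594, -301.499267578125), (14.679882049560547, 14.747051239013672), 20.43709945678711) [ 0.4441 -0.3013  0.0712] 160
((445.8840026855469, -296.8932189941406), (10.236797332763672, 15.927059173583984), 67.88964080810547) [ 0.4449 -0.2958  0.0586] 105
stand top ((444.1092224121094, -301.9137878417969), (56.03984069824219, 56.70771408081055), 3.922105073928833) 1929
[254.5321 201.3359]
(254.0, 199.3333282470703) 7.9233479499816895 [ 0.4444 -0.2997  0.072 ]
```

View pics/c3.png

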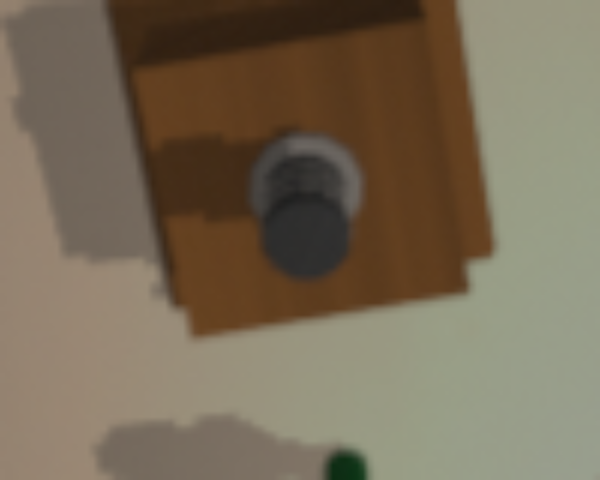

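The crop shows the grey pin upright in the stand, its top at [307,235] and its collar round [305,185], with the green look-alike lying clear at [345,465].

```bash
python3 -m pendant '[[0.085,-0.0322,-0.0007,0,0],[0.085,0,0,0.04,0],[0.085,0,0,0.04,0],[0.085,0,0,0.04,0],[0.085,0,0,0.03,0],[0.085,0,0,0.026,0],[0.085,0,0,0,0],[0.03,0,0,0,0],[0.012,0,0,0,0],[0.012,0,0,0,0],[0.012,0,0,0,0],[0.012,0,0,0,0]]' 30; python3 -m pendant '[[0.012,0,0,0,0],[0.012,0,0,0,0]]';python3 st.py
```

```text
t: 14.18
eef_pos: [0.4437, -0.3041, 0.2228]
tool_rot: [0.001, 0.745, 0.667, 0.0]
contact_force: [-0.6, 1.0, 0.2]
gripper_width: 0.295
grasp_force: 0.0
t: 14.35
eef_pos: [0.4436, -0.3041, 0.2225]
tool_rot: [0.001, 0.745, 0.667, 0.0]
contact_force: [-0.3, 0.6, 7.4]
gripper_width: 0.171
grasp_force: 29.1
t 14.35 yaw 83.69141616553209 TCP rel hole x,y mm 227.6533184709818 -82.46999802599738 z 0.22251686573263343 F x,y,z -0.587673005449007 -0.3609496430384363 7.364526207644546 T [ 0.0853  0.2654 -0.0011] w 14.60498786776512
```

```bash
python3 -m pendant '[[0.012,0,0,-0.01,0],[0.012,0,0,-0.03,0],[0.012,0,0,-0.015,0],[0.012,0.02,0.008,0,0],[0.012,0.035,0.013,0,0],[0.012,0.035,0.013,0,0],[0.012,0.035,0.013,0,0],[0.012,0.035,0.013,0,0],[0.012,0.035,0.013,0,0],[0.012,0.03,0.0095,0,0],[0.012,0,0,0,0],[0.012,0,0,0,0]]';python3 st.py
```

```text
t: 15.35
eef_pos: [0.5504, -0.0867, 0.277]
tool_rot: [-0.0, 0.743, 0.669, 0.001]
contact_force: [-0.0, -1.2, -1.7]
gripper_width: 0.174
grasp_force: 29.9
t 15.35 yaw 83.97525214799788 TCP rel hole x,y mm -0.1432383398628057 0.006843506359927563 z 0.2770451218185034 F x,y,z 1.2233319471597974 0.11495644691583329 -1.7134513109745144 T [-0.0041  0.056   0.0368] w 14.830611895916556
```

```bash
python3 look.py w8 >/dev/null
python3 - <<'E'
from fit import *
P=cloud("w8");o=bot.get_obs();T=o["eef_pos"]
a=np.radians(83.73);tx=np.array([np.cos(a),np.sin(a)]);ty=np.array([np.sin(a),-np.cos(a)])
U=np.stack([(P[:,:2]-T[:2])@tx,(P[:,:2]-T[:2])@ty,P[:,2]],1)*1e3
for lo,hi in[(60,94),(94,101),(101,112),(112,125)]:
    m=(abs(U[:,0])<18)&(abs(U[:,1])<14)&(U[:,2]>lo)&(U[:,2]<hi)
    if m.any(): print(lo,m.sum(),U[m].min(0),U[m].max(0))
s=pickle.load(open("w8.pkl","rb"));p=cv2.imread("pics/w8.png");c=proj("w",[T[0],T[1],.09],s["m"]);print(c)
u,v=map(int,c);cv2.imwrite("pics/c4.png",cv2.resize(p[max(0,v-100):v+60,u-100:u+100],(750,600)))
E
```

```text
60 169 [ 5.7814 -9.1542 61.655 ] [ 9.9993  5.0809 93.9758]
94 331 [  6.1177 -10.1562  94.0457] [ 15.5974   9.8302 100.9882]
101 376 [  6.84   -13.811  101.0047] [ 14.1557  13.9553 111.9331]
112 930 [ -8.605  -13.8463 112.0801] [ 14.4551  13.8918 124.9996]
[252.2875 239.5746]
```

View pics/c4.png

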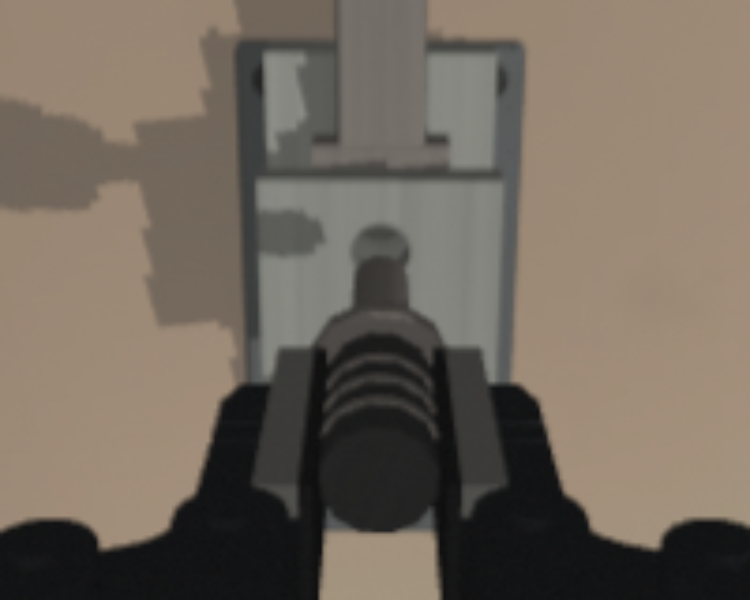

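The crop shows the pin held upright, with its tip ([380,265]) just on the near side of the hole ([380,245]). It's laterally centred, but 3 to 4 mm towards the strap along the yoke. I'll correct by 3 mm and feel downward.

```bash
python3 -m pendant '[[0.012,-0.0015,0,0.005,0],[0.012,-0.0015,0,0.005,0],[0.012,0,0,0.005,0],[0.012,0,0,0.002,0],[0.012,0,0,0,0]]'>/dev/null;python3 st.py; for i in 1; do python3 -m pendant '[[0.012,0,0,0.001,0],[0.012,0,0,0.001,0],[0.012,0,0,0.001,0]]'>/dev/null;python3 st.py; done;python3 -m pendant '[[0.012,0,0,0.001,0],[0.012,0,0,0.001,0]]'>/dev/null;python3 st.py
```

```text
t 15.8167 yaw 83.63304828896597 TCP rel hole x,y mm 6.243350248039615 -0.7822709718655952 z 0.2584233946996523 F x,y,z -0.5934931910263436 0.6433815797609169 -0.15936468080667227 T [ 0.0367 -0.02   -0.0394] w 14.934080488668856
t 16.0667 yaw 83.71061379666028 TCP rel hole x,y mm 5.4096722775909605 -0.1928202843931542 z 0.2564129173657469 F x,y,z 0.019761580369604632 -0.5116123902734933 3.887255769007679 T [0.0954 0.1353 0.0265] w 14.58997995929872
t 16.2333 yaw 83.71462394542746 TCP rel hole x,y mm 5.0748164300476075 0.29394795713985483 z 0.2558364295026952 F x,y,z -0.6593085706714352 -4.343022229221068 18.883576866569435 T [ 0.1979  1.223  -0.0014] w 14.68887599066637
```

```bash
python3 -m pendant '[[0.012,0,0,-0.0016,0],[0.012,0,0,0,0]]'>/dev/null;python3 st.py; python3 -m pendant '[[0.012,0.0005,0,0,0],[0.012,0.0005,0,0,0],[0.012,0,0,0,0]]'>/dev/null;python3 st.py; python3 -m pendant '[[0.012,0.0005,0,0,0],[0.012,0.0005,0,0,0],[0.012,0,0,0,0]]'>/dev/null;python3 st.py
```

```text
t 16.4 yaw 83.72134091490179 TCP rel hole x,y mm 5.268785921186532 -0.06247514401796604 z 0.2564615102440906 F x,y,z -0.5183881165054107 -0.2536051418852151 2.0443129886088944 T [ 0.0899 -0.0429  0.0393] w 14.898684125159718
t 16.65 yaw 83.70279556604667 TCP rel hole x,y mm 4.592212160026974 -0.00019368992590398338 z 0.2562853451664088 F x,y,z 0.9847466538670585 -0.27061482918320506 5.638019721317116 T [-0.3377  0.0482  0.0246] w 14.54458459258941
t 16.9 yaw 83.68413239420366 TCP rel hole x,y mm 3.9984283598897012 0.021733817971223788 z 0.2562412851382387 F x,y,z 2.841346191266484 0.1587148533749846 6.070594430679507 T [-0.6294  0.101  -0.0177] w 14.819337927887144
```

```bash
for k in 1; do python3 -m pendant '[[0.012,0.0005,0,0,0],[0.012,0.0005,0,0,0],[0.012,0,0,0,0]]'>/dev/null;python3 st.py; python3 -m pendant '[[0.012,0.0005,0,0,0],[0.012,0.0005,0,0,0],[0.012,0,0,0,0]]'>/dev/null;python3 st.py; done
```

```text
t 17.15 yaw 83.66733127646829 TCP rel hole x,y mm 3.215500500289054 -0.01827530449997843 z 0.2561825858233718 F x,y,z 3.580040711572896 1.1927835269604727 5.109750022127401 T [-0.9876  0.0016  0.0127] w 14.567247027701656
t 17.4 yaw 83.72888146598882 TCP rel hole x,y mm 0.9407599384557827 -0.5789830434723492 z 0.25550068030434414 F x,y,z 0.7337893135991302 0.6194939634036716 0.29816059552766094 T [-0.3116 -0.1773  0.0351] w 14.802754321003375
```

```bash
python3 -m pendant '[[0.012,0,0,0.001,0],[0.012,0,0,0.0005,0],[0.012,0,0,0,0]]'>/dev/null;python3 st.py
```

```text
t 17.65 yaw 83.72981706544311 TCP rel hole x,y mm 1.126205594357371 -0.4413204737963787 z 0.25403540895332477 F x,y,z 0.06266396334278326 1.2290939463583104 -1.0183625301798935 T [-0.1701 -0.1812 -0.0164] w 14.687635790075971
```

```bash
python3 -m pendant '[[0.012,0,0,0.0015,0],[0.012,0,0,0.0015,0],[0.012,0,0,0,0]]'>/dev/null;python3 st.py; python3 -m pendant '[[0.012,0,0,0.0015,0],[0.012,0,0,0.0015,0],[0.012,0,0,0,0]]'>/dev/null;python3 st.py
```

```text
t 17.9 yaw 83.71012272774615 TCP rel hole x,y mm 1.3316219438728578 -0.48049987338866423 z 0.2509725582569584 F x,y,z -0.11710865576792188 0.35453258274586763 0.2684089906642908 T [-0.0769 -0.0556  0.0204] w 14.763081130934669
t 18.15 yaw 83.71322402658662 TCP rel hole x,y mm 1.3786288709893175 -0.4822768240364124 z 0.24805817104333158 F x,y,z 0.10600161372621826 0.3778086397425797 -0.6106444429018033 T [0.0427 0.0496 0.0195] w 15.190693163707374
```

```bash
for k in 1; do python3 -m pendant '[[0.012,0,0,0.001,0],[0.012,0,0,0.001,0],[0.012,0,0,0.001,0]]'>/dev/null;python3 st.py; python3 -m pendant '[[0.012,0,0,0.001,0],[0.012,0,0,0.001,0],[0.012,0,0,0,0]]'>/dev/null;python3 st.py; done
```

```text
t 18.4 yaw 83.70974613328247 TCP rel hole x,y mm 1.4091254790402825 -0.33074217421918917 z 0.2453557800511709 F x,y,z 0.7895166398920027 0.6647251729509025 -0.1469036163253022 T [-0.0116  0.0257  0.0068] w 15.220449816757213
t 18.65 yaw 83.70962762608582 TCP rel hole x,y mm 1.4333556016605846 -0.3704599145796353 z 0.24322091895663375 F x,y,z 0.2773850079690832 -0.6652781857133866 -1.2600833970164076 T [ 0.0089 -0.025   0.0366] w 14.906187081812972
```

```bash
python3 -m pendant '[[0.012,0,0,0.0015,0],[0.012,0,0,0.0015,0],[0.012,0,0,0.0015,0],[0.012,0,0,0,0]]'>/dev/null;python3 st.py; python3 -m pendant '[[0.012,0,0,0.001,0],[0.012,0,0,0.001,0],[0.012,0,0,0.001,0],[0.012,0,0,0,0]]'>/dev/null;python3 st.py
```

```text
t 18.9833 yaw 83.71090356229514 TCP rel hole x,y mm 1.4232253162208461 -0.437169490414235 z 0.2385683854816554 F x,y,z -0.7791609059923778 0.5691028050784315 0.009440498005424902 T [-0.0395 -0.022   0.0123] w 15.020668689082953
t 19.3167 yaw 83.70664830399168 TCP rel hole x,y mm 1.4551624955150286 -0.3879741722123736 z 0.23571951527723392 F x,y,z 0.03649496475001824 0.034793376876882484 -0.8672172535758345 T [-0.0096 -0.011   0.0104] w 14.824733101715925
```

```bash
python3 -m pendant '[[0.012,0,0,0.001,0],[0.012,0,0,0.001,0],[0.012,0,0,0.001,0],[0.012,0,0,0,0]]'>/dev/null;python3 st.py
```

```text
t 19.65 yaw 83.70464684726525 TCP rel hole x,y mm 1.4776445827059856 -0.3820306569924748 z 0.2327302781861368 F x,y,z -0.7591486701680825 -0.36366524556853286 -0.437085804200962 T [-0.045   0.0006 -0.0144] w 15.316785795561078
```

Through all three. Lowering on to the collar.

```bash
python3 -m pendant '[[0.012,0,0,0.0015,0],[0.012,0,0,0.0015,0],[0.012,0,0,0.0015,0],[0.012,0,0,0.0015,0],[0.012,0,0,0,0]]'>/dev/null;python3 st.py; python3 -m pendant '[[0.012,0,0,0.001,0],[0.012,0,0,0.001,0],[0.012,0,0,0,0]]'>/dev/null;python3 st.py
```

```text
t 20.0667 yaw 83.70529893502886 TCP rel hole x,y mm 1.4810974247067883 -0.424110193644103 z 0.22657808325401388 F x,y,z 0.0806966843665511 -0.47834004375513817 -0.05947042515648526 T [0.0023 0.0397 0.0077] w 14.80890708479023
t 20.3167 yaw 83.70759442437183 TCP rel hole x,y mm 1.4502124164120842 -0.34784612925153 z 0.22476114571162858 F x,y,z -0.2598973479944378 -0.4575218740374292 -0.6262059309264831 T [ 0.0379 -0.0129 -0.0238] w 14.722721466978205
```

```bash
python3 -m pendant '[[0.012,0,0,0.001,0],[0.012,0,0,0.0005,0],[0.012,0,0,0,0]]'>/dev/null;python3 st.py; python3 -m pendant '[[0.012,0,0,0.0005,0],[0.012,0,0,0.0,0]]'>/dev/null;python3 st.py
```

```text
t 20.5667 yaw 83.70840187383692 TCP rel hole x,y mm 1.4108415903386762 -0.3284155936666752 z 0.22333659938092676 F x,y,z -0.72692308561537 -0.4971408497461219 -0.25679796854026515 T [-0.039  -0.0019  0.0059] w 14.50597570583123
t 20.7333 yaw 83.70869486242144 TCP rel hole x,y mm 1.4130295158797743 -0.2394603244131666 z 0.2230785424161075 F x,y,z 0.2919485791799319 -0.5850560311509272 -0.064730567480618 T [-0.0067  0.0877 -0.0033] w 14.69607807050606
```

```bash
python3 -m pendant '[[0.012,0,0,0.0005,0],[0.012,0,0,0.0005,0],[0.012,0,0,0.0,0]]'>/dev/null;python3 st.py
```

```text
t 20.9833 yaw 83.70529468291744 TCP rel hole x,y mm 1.3302142263626107 -0.1740166291961412 z 0.22296540304275667 F x,y,z -0.7615948378559007 -4.813866408270147 9.95854229088061 T [0.0324 0.805  0.0166] w 14.827680689104438
```

The collar is seated at 10 N, with the TCP at 0.223 as expected. I'll ease off, release and retreat.

```bash
python3 -m pendant '[[0.012,0,0,-0.0006,0],[0.012,0,0,0,0],[0.03,0,0,0,0],[0.085,0,0,0,0],[0.085,0,0,0,0],[0.085,0,0,0,0],[0.085,0,0,0,0],[0.085,0,0,-0.01,0],[0.085,0,0,-0.03,0],[0.085,0,0,-0.04,0],[0.085,0,0,-0.04,0],[0.085,0,0,-0.04,0]]'
python3 -m pendant '[[0.085,0.03,0,-0.02,0],[0.085,0,0,0,0],[0.085,0,0,0,0]]'>/dev/null
python3 look.py w9
python3 - <<'E'
from fit import *
P=cloud("w9")
X=-np.array([np.cos(np.radians(83.73)),np.sin(np.radians(83.73))]);Y=np.array([-X[1],X[0]]);H=np.array([.5504,-.0868])
U=np.c_[(P[:,:2]-H)@X*1e3,(P[:,:2]-H)@Y*1e3,P[:,2]*1e3]
def show(n,m): print(n,m.sum(),U[m].min(0),U[m].max(0),np.median(U[m],0)) if m.any() else print(n,0)
n=np.hypot(U[:,0],U[:,1])<20
show("top",n&(U[:,2]>65)); show("collar",n&(U[:,2]>42.5)&(U[:,2]<47)); show("hi",n&(U[:,2]>76))
show("block",(U[:,2]>47)&(U[:,2]<60)&(abs(U[:,1])<25)&(U[:,0]<-105)&(U[:,0]>-160))
s=pickle.load(open("w9.pkl","rb"));p=cv2.imread("pics/w9.png");c=proj("w",[.5504,-.0868,.04],s["m"]);u,v=map(int,c)
bot.read_camera("scene")[0]
a=cv2.resize(p[max(0,v-100):v+60,u-80:u+80],(560,560));sc,_=bot.read_camera("scene");b=cv2.resize(sc[150:230,190:220+60],(240,213))
cv2.imwrite("pics/c5.png",np.hstack([a,np.vstack([b,np.zeros((347,240,3),np.uint8)])]))
E
python3 st.py
```

```text
t: 21.98
eef_pos: [0.5495, -0.088, 0.3849]
tool_rot: [-0.0, 0.745, 0.667, 0.0]
contact_force: [0.6, 0.1, -0.1]
gripper_width: 0.992
grasp_force: 0.0
cam [0.562  0.0226 0.3736]
top 181 [-8.951  -8.6653 65.2677] [ 5.8399  6.6846 73.6859] [-2.5787 -0.9655 71.4401]
collar 84 [-11.5498 -10.3997  42.5173] [ 3.4735  9.5467 46.8397] [-7.5414 -1.0243 43.8091]
hi 0
block 1003 [-151.2133  -13.3342   47.2395] [-112.2915   12.0672   53.808 ] [-132.3592   -1.0932   50.9656]
t 22.3833 yaw 83.66758025051833 TCP rel hole x,y mm -27.744290309392504 -0.7645877871364564 z 0.4016160712098856 F x,y,z 0.7192503757608435 0.19282191385755848 0.4611497377154584 T [-0.002   0.0425  0.0647] w 84.81885973442651
```

View pics/c5.png

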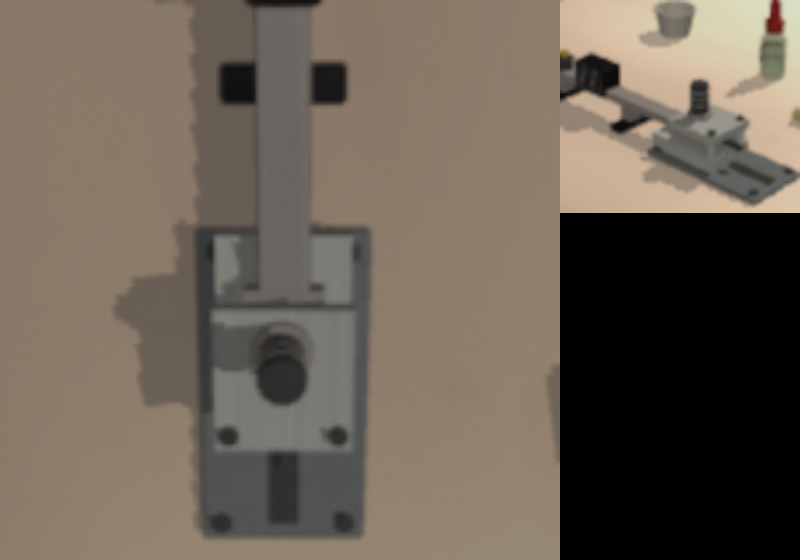

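The pin stands upright in the yoke (top at [282,378]) with its collar flat on the upper ear: collar top measures about 44 mm and pin top about 72 mm. The strap is in place, nothing else has moved, and the robot is clear.

```bash
python3 -c "
from station import bot
print(bot.hand_in())"
```

```text
the job is handed in; nothing more can be done
None
```

The hold-down is hooked up and handed in, with everything released: the strap was eased back 4.9 mm from the stop and the pin is fully home, but one press while feeling for the hole read about 19 N, above the 10 N asked, and I backed off at once.

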